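# Release the latched key of the switch box

### The arm

A 7-joint arm with a two-finger parallel gripper is mounted at the origin on a cart in front of the work surface, level with it; the furniture and walls round the work are solid. World frame = base frame: x ahead of the robot, y to its left, z up, the work surface at z = 0. Lengths are in m, angles in rad, forces in N, time in s.
With the tool pointing down it reaches from about 0.425 to 0.875 m from the base axis. Payload 8.4 kg.
Tool frame: the origin (TCP) lies between the finger pads; the fingertips stand 14 mm ahead of it and the grasp point (between the pads) lies 5 mm behind it; z points along the fingers, y is the direction in which the jaws open and shut (so a half turn about z gives the same grasp; the last joint's range is limited). The gripper opens to 85 mm and grips with 20 to 120 N. Pads are 22 mm wide; open, the fingers measure 114 mm over their backs; the gripper's body (76 mm by 85 mm) begins 54 mm behind the grasp point. The pads swing forward as they close: fully open they stand 13 mm farther back than shut.
Start: joints at [1.205, 0.333, 0.04, 1.465, -0.013, 1.343, -0.059], TCP at [0.171, -0.627, 0.245] pointing down, gripper open.
Joint ranges: [-2.58, 2.58], [-0.38, 2.09], [-1.3, 1.39], [0.25, 2.4], [-1.5, 4.64], [0.08, 2.09], [-2.65, 2.65]. Speed limits (rad/s): [2.22, 2.22, 2.79, 2.79, 3.14, 3.14, 3.14].

### API

Orientations are given as a unit quaternion [w, x, y, z].
In Python, from plant import sensors, optics, hand_in gives the robot as it stands.
- The arm moves only by the tool step_arm, never from a script. Its argument "motion" is a list of rows, each a list of 3 entries, a list of its own where there are three numbers: the shift along the tool's x, y, z in units of 0.12 m (1.0 is 0.12 m), then the turn about the tool's z in units of pi/4 rad (1.0 is pi/4 rad), then the closure, from -1 (fully open) to 1 (shut). In form: [[[tx, ty, tz], twist, grip], ...]. A call has 1 to 20 rows; each row is the pose to reach, as a shift and turn from the pose commanded when the call began, along the tool's axes at that moment; what a row does not reach only later rows make up. A row lasts 1/12 s, in which the tool goes at most 41.7 mm and 7.16 degrees, less where a joint would pass 70% of its speed; a pose out of reach is approached as far as the arm can. A call with a number of a shift or a turn outside -1 to 1 is refused whole. A call with a gripper value outside its range is refused whole. The fingers move at their own pace and stop on an object; "grip_force" is the grip in N (left out, the last holds). Time passes only in rows, so rows that repeat a pose let the fingers close. It gives the time, the measured TCP pose, the force and the opening at its end, in the units of the state.
- sensors.read_state(): the state, without advancing time (a new reading comes with each control period).
- optics.camera(name): name is "scene" or "top" or "wrist"; returns (picture, depth): 480x640x3 uint8, red, green, blue; 480x640 float32, m along the optical axis (not along the pixel's ray), 0 where there is no reading.
- optics.calibration(name): a dict with "camera_matrix" (3x3 intrinsics, pixels), "dist" ([k1, k2, p1, p2, k3] as OpenCV has them; the pictures are not rectified), "pose" (4x4, takes a point from camera to world coordinates). Camera axes: x right, y up, looking along -z (the intrinsics and any distortion apply to the point x, -y, -z); pixel columns grow to the right and rows downward; lengths in m; the calibration is good to about 2 mm. A picture is of the moment at which its call begins: read the wrist's pose just before it. calibration takes no time and is no camera call; for the wrist camera it gives the pose at the moment of the call.
- hand_in(): hands the job in, once; it reports no verdict.
The state is a dict: "time": time; "q": joint angles; "dq": joint speeds; "effort": joint torques, N m; "position": TCP position; "eef_rot": TCP orientation; "contact_force": force on the tool from outside, world axes, zero at the start; "ft_torque": the same for the moment, N m; "gripper_width": finger opening in m.
Only numpy, scipy, OpenCV 4.12 (cv2) and the standard library are available. Lean on these libraries where they do the work, as an engineer would, in place of code of your own. Each camera call takes 0.05 s, during which the arm holds its last target.

### The job

One of the four identical white keys on the grey switch box was left latched in, standing only a little lower than the others. Feel for it with light fingertip taps (a free key gives and springs back, the latched one stands firm) and press that key until it lets go, so that in the end all four keys stand fully up. Press free keys no more than lightly, never down to their stop, and leave the things round the box where they are.

Things in the scene. Friction and masses are not known exactly. Their poses are not given: they have to be found in the camera images.
- switch_box: grey bench switch box with a dark top plate, 90 mm deep (its x) by 226 mm long (its y) by 50 mm high, screwed down; origin at the centre of its underside, z up. Four identical white keys stand in one row along its y axis through the middle of its top, 50 mm apart (at y = -75, -25, 25 and 75 mm).
- key_a_top (a point): centre of the top face of one of the four identical white keys, 27 x 27 mm (the letters tell nothing of the order in the row, which changes). With the key fully up it is 65 mm above the bench, 15 mm above the top plate; latched in, 62 mm; pressed to the stop, 58 mm.
- key_b_top (a point): centre of the top face of one of the four identical white keys, 27 x 27 mm (the letters tell nothing of the order in the row, which changes). With the key fully up it is 65 mm above the bench, 15 mm above the top plate; latched in, 62 mm; pressed to the stop, 58 mm.
- key_c_top (a point): centre of the top face of one of the four identical white keys, 27 x 27 mm (the letters tell nothing of the order in the row, which changes). With the key fully up it is 65 mm above the bench, 15 mm above the top plate; latched in, 62 mm; pressed to the stop, 58 mm.
- key_d_top (a point): centre of the top face of one of the four identical white keys, 27 x 27 mm (the letters tell nothing of the order in the row, which changes). With the key fully up it is 65 mm above the bench, 15 mm above the top plate; latched in, 62 mm; pressed to the stop, 58 mm.
- key_a (a joint): how far this key is pushed down, in m: 0 fully up, about 0.003 latched in, 0.007 at the stop. A free key begins to give at 1.6 N, stiffens by 0.8 N a mm and springs back up. A latched key stands firm under 4 N; pressed harder it starts down, lets go once it is 2.2 mm below its latched height (about 6 N) and springs fully up when the finger leaves it.
- key_b (a joint): how far this key is pushed down, in m: 0 fully up, about 0.003 latched in, 0.007 at the stop. A free key begins to give at 1.6 N, stiffens by 0.8 N a mm and springs back up. A latched key stands firm under 4 N; pressed harder it starts down, lets go once it is 2.2 mm below its latched height (about 6 N) and springs fully up when the finger leaves it.
- key_c (a joint): how far this key is pushed down, in m: 0 fully up, about 0.003 latched in, 0.007 at the stop. A free key begins to give at 1.6 N, stiffens by 0.8 N a mm and springs back up. A latched key stands firm under 4 N; pressed harder it starts down, lets go once it is 2.2 mm below its latched height (about 6 N) and springs fully up when the finger leaves it.
- key_d (a joint): how far this key is pushed down, in m: 0 fully up, about 0.003 latched in, 0.007 at the stop. A free key begins to give at 1.6 N, stiffens by 0.8 N a mm and springs back up. A latched key stands firm under 4 N; pressed harder it starts down, lets go once it is 2.2 mm below its latched height (about 6 N) and springs fully up when the finger leaves it.
- glasses: yellow safety glasses, 59 x 126 x 44 mm, loose, a bystander; origin at the centre of the underside
- torch: black torch with a blue ring, 104 mm long, 32 mm thick, loose, lying in front of the box, a bystander; origin at the centre of the underside
- tape: roll of orange tape, 52 mm across and 28 mm high, loose, lying flat behind the box, a bystander; origin at the centre of the underside
- stone: small brown stone, 26 x 30 x 18 mm, loose, behind the box, a bystander; origin at the centre of the underside

How it is judged:
At the end, for the whole second after the job is handed in: All four keys stand fully up (each within 1 mm of its top position) (value of joint each of key_a, key_b, key_c, key_d below 0.001 m); the robot touches nothing.
It fails at once if a key is pushed more than 5 mm down from where it stood at the start (a free key pressed far towards its 7 mm stop; the latched key has only 4 mm left) (distance of any of key_a_top, key_b_top, key_c_top, key_d_top from where it was at the start of the episode above 0.005 m).
It fails at once if the pair of safety glasses is shifted or lifted by more than 15 mm (distance of glasses from where it was at the start of the episode above 0.015 m).
It fails at once if the torch is shifted or lifted by more than 15 mm (distance of torch from where it was at the start of the episode above 0.015 m).
It fails at once if the tape roll is shifted or lifted by more than 15 mm (distance of tape from where it was at the start of the episode above 0.015 m).
It fails at once if the stone is shifted or lifted by more than 15 mm (distance of stone from where it was at the start of the episode above 0.015 m).
It also fails if it takes over 42 s, if anything falls off the work surface, if the arm or the gripper's body presses on something with over 40 N, if the wrist force passes 120 N, or if a joint passes its speed limit or range.

## Working session

There is one attempt and no reset: what is moved stays moved. The work goes in short steps, Python scripts to look and compute and a tool call to move; the robot and the scene stay as the last step left them, time stands still between calls to the robot, and variables do not carry over. Pictures are saved under pics/ and viewed, and the job is handed in when it is done.

Besides the shell and the picture viewer there is one more tool, called after ">>>" by a JSON object that holds its "api" and its "payload", one argument or row to a line. step_arm: Moves the arm, as the interface text tells. Shifts and turns lie within -1 to 1; 1 stands for 0.12 m of shift or pi/4 rad of turn. Its arguments: {"type":"object","properties":{"motion":{"type":"array","items":{"type":"array"}},"grip_force":{"type":"number"}},"required":["motion"]}

```bash
mkdir -p pics; python3 - <<'E'
from plant import sensors, optics
import cv2,numpy as np
print(sensors.read_state())
for n in ["scene","top"]:
    c=optics.calibration(n);print(n,c)
    p,d=optics.camera(n)
    cv2.imwrite(f"pics/{n}0.png",p[:,:,::-1]);np.save(f"{n}0.npy",d)
E
```

```text
{'time': 0.0, 'q': array([ 1.20480626,  0.33387726,  0.03987584,  1.46627048, -0.01340653,
        1.34332778, -0.0585046 ]), 'dq': array([-7.99040554e-06,  1.26713201e-03, -5.28014192e-04, -5.10199874e-04,
       -1.09687966e-03,  1.52083855e-03, -1.19248810e-03]), 'effort': array([-2.43193226e-04, -6.58556843e+01,  1.36488955e+00, -4.05559015e+01,
        1.66622142e-02,  1.27879650e-02, -2.04036826e-05]), 'position': array([ 0.17122107, -0.62658415,  0.24444342]), 'eef_rot': array([-7.92780212e-04,  9.91117421e-01,  1.32987230e-01, -1.58253885e-04]), 'contact_force': array([-0.40327393,  0.28055315, -0.14474825]), 'ft_torque': array([-0.02499091,  0.01144006,  0.00476059]), 'gripper_width': 0.08573631463161231}
scene {'camera_matrix': array([[531.06787007,   0.        , 316.29236173],
       [  0.        , 531.06787007, 232.37828686],
       [  0.        ,   0.        ,   1.        ]]), 'dist': array([-0.1338983,  0.       ,  0.       ,  0.       ,  0.       ]), 'pose': array([[ 0.54669682,  0.39128103, -0.7402849 , -0.16675024],
       [-0.83712817,  0.23596637, -0.49349398, -0.72584282],
       [-0.01841249,  0.88950493,  0.45655444,  0.45385652],
       [ 0.        ,  0.        ,  0.        ,  1.        ]])}
top {'camera_matrix': array([[470.27414395,   0.        , 318.27785457],
       [  0.        , 470.27414395, 242.38903209],
       [  0.        ,   0.        ,   1.        ]]), 'dist': array([-0.00465928,  0.        ,  0.        ,  0.        ,  0.        ]), 'pose': array([[ 0.00495628,  0.98368636, -0.17982375,  0.338229  ],
       [-0.99994071,  0.00313173, -0.01042879, -0.30454211],
       [-0.0096955 ,  0.17986478,  0.98364356,  0.89186764],
       [ 0.        ,  0.        ,  0.        ,  1.        ]])}
```

View pics/scene0.png

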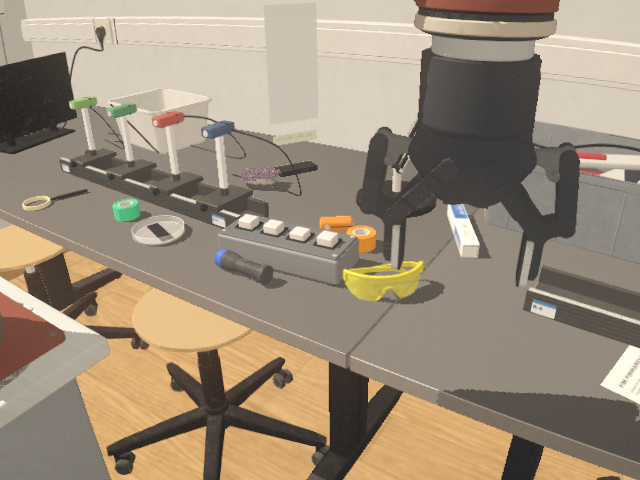

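View pics/top0.png

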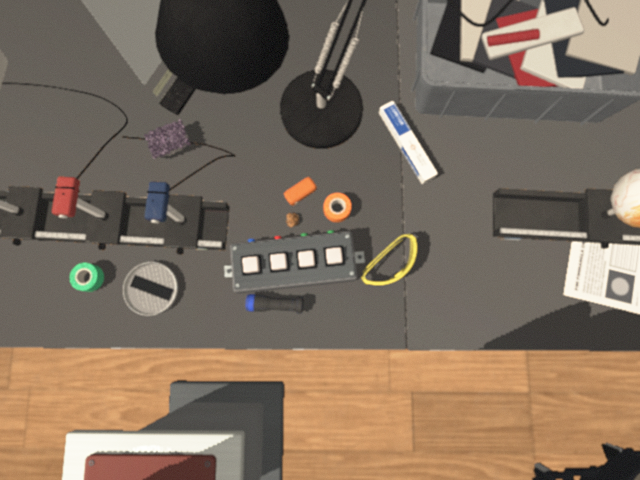

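The scene view shows the box with 4 white keys around (290,235). In the top view they sit at roughly (250,264), (278,261), (306,258) and (334,256), with the torch below, the glasses to the right, and the tape and stone above. I'll enlarge the crop.

```bash
python3 - <<'E'
import cv2
i=cv2.imread("pics/top0.png")[170:320,215:425]
cv2.imwrite("pics/top0c.png",cv2.resize(i,(798,570),interpolation=cv2.INTER_CUBIC))
E
cat > h.py <<'E'
import numpy as np,cv2
from plant import optics
def ray(name,px,z,c=None):
    c=c or optics.calibration(name)
    u=cv2.undistortPoints(np.array(px,float).reshape(-1,1,2),c["camera_matrix"],np.array(c["dist"]))[:,0]
    d=np.c_[u[:,0],-u[:,1],-np.ones(len(u))]@c["pose"][:3,:3].T
    o=c["pose"][:3,3]
    return o+d*((z-o[2])/d[:,2])[:,None]
E
python3 - <<'E'
from h import *
i=cv2.imread("pics/top0.png")
d=np.load("top0.npy")
m=(i.min(2)>170).astype(np.uint8)
n,l,s,c=cv2.connectedComponentsWithStats(m)
for k in range(1,n):
    x,y=c[k]
    if 230<x<350 and 240<y<280 and s[k][4]>30: print(c[k],s[k],ray("top",c[k],.065),d[int(y),int(x)])
E
```

```text
[333.43137255 255.01960784] [326 248  16  15 204] [[ 0.46664565 -0.32283613  0.065     ]] 0.0
[305.65  258.245] [298 251  16  15 200] [[ 0.46067705 -0.27347635  0.065     ]] 0.8402185
[277.68159204 261.039801  ] [271 254  15  15 201] [[ 0.45548582 -0.2238318   0.065     ]] 0.8326706
[249.715 264.015] [243 257  15  15 200] [[ 0.44997526 -0.17424258  0.065     ]] 0.8321675
```

View pics/top0c.png

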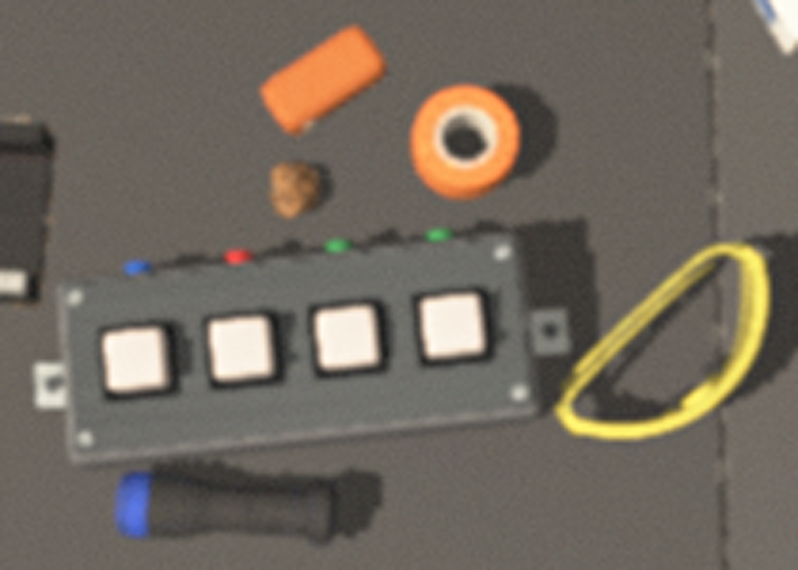

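>>> {"api": "step_arm", "payload": {
  "motion": [
    [[0.76,-0.45,0],0,1],
    [[0.76,-0.45,0],0,1],
    [[0.76,-0.45,0],0,1],
    [[0.76,-0.45,0],0,1],
    [[0.76,-0.45,0],0,1]
  ],
  "grip_force": 20
}}

```text
time: 0.52
position: [0.2465, -0.5497, 0.2452]
eef_rot: [-0.0, 0.991, 0.135, 0.0]
contact_force: [-0.6, -0.1, -0.2]
gripper_width: 0.0257
```

>>> {"api": "step_arm", "payload": {
  "motion": [
    [[0.76,-0.45,0],0,1],
    [[0.76,-0.45,0],0,1],
    [[0.76,-0.45,0],0,1],
    [[0.76,-0.45,0],0,1],
    [[0.76,-0.45,0],0,1]
  ]
}}

```text
time: 0.93
position: [0.3189, -0.4747, 0.2452]
eef_rot: [-0.0, 0.991, 0.134, -0.0]
contact_force: [-1.9, -0.4, 0.5]
gripper_width: 0.0001
```

>>> {"api": "step_arm", "payload": {
  "motion": [
    [[0.76,-0.45,0],0,1],
    [[0.76,-0.45,0],0,1],
    [[0.76,-0.45,0],0,1],
    [[0.76,-0.45,0],0,1],
    [[0.76,-0.45,0],0,1]
  ]
}}

```text
time: 1.35
position: [0.3921, -0.3995, 0.2451]
eef_rot: [0.0, 0.991, 0.133, -0.0]
contact_force: [0.1, -0.9, 0.5]
gripper_width: 0.0
```

```bash
cat > st.py <<'E'
from plant import sensors
import numpy as np
from scipy.spatial.transform import Rotation as Ro
np.set_printoptions(precision=4,suppress=True)
K=np.array([[.4666,-.3228],[.4607,-.2735],[.4555,-.2238],[.45,-.1742]])
s=sensors.read_state()
w,x,y,z=s["eef_rot"];R=Ro.from_quat([x,y,z,w]).as_matrix()
print(s["time"],s["position"],s["contact_force"],s["gripper_width"],"\n",R)
for i,k in enumerate(K): print("K",4-i,R.T@(np.r_[k,s["position"][2]]-s["position"])/.12)
bx=np.array([.994,.112]);print("turn",np.degrees(np.arctan2(R[1,0],R[0,0])-np.arctan2(bx[1],bx[0]))/45)
E
python3 st.py
```

```text
1.35 [ 0.3921 -0.3995  0.2451] [ 0.0541 -0.8638  0.5199] 2.347864689828007e-05 
 [[ 0.9647  0.2633 -0.0006]
 [ 0.2633 -0.9647 -0.0003]
 [-0.0006  0.0001 -1.    ]]
K 4 [ 0.767  -0.4528 -0.0005]
K 3 [ 0.8278 -0.8621 -0.0006]
K 2 [ 0.895  -1.273  -0.0007]
K 1 [ 0.9597 -1.6838 -0.0007]
turn 0.1964229889398808
```

>>> {"api": "step_arm", "payload": {
  "motion": [
    [[0.767,-0.453,0],0.196,1],
    [[0.767,-0.453,0],0.196,1],
    [[0.767,-0.453,0.3],0.196,1],
    [[0.767,-0.453,0.6],0.196,1],
    [[0.767,-0.453,0.9],0.196,1],
    [[0.767,-0.453,1.0],0.196,1],
    [[0.767,-0.453,1.0],0.196,1],
    [[0.767,-0.453,1.0],0.196,1]
  ]
}}

```text
time: 2.02
position: [0.4662, -0.3239, 0.126]
eef_rot: [0.0, 0.998, 0.055, -0.0]
contact_force: [-0.7, -0.7, 0.6]
gripper_width: -0.0
```

```bash
python3 st.py; python3 - <<'E'
from h import *
for n in ["wrist","scene"]:
    p,d=optics.camera(n); cv2.imwrite(f"pics/{n}1.png",p[:,:,::-1])
    if n=="scene": cv2.imwrite("pics/scene1c.png",cv2.resize(p[130:300,200:440,::-1],(800,567),interpolation=cv2.INTER_CUBIC))
E
```

```text
2.0167 [ 0.4662 -0.3239  0.126 ] [-0.6759 -0.7019  0.5586] -4.916973732056387e-05 
 [[ 0.994   0.1096 -0.0005]
 [ 0.1096 -0.994  -0.0003]
 [-0.0005  0.0002 -1.    ]]
K 4 [ 0.0046 -0.009  -0.    ]
K 3 [ 0.0008 -0.4227 -0.0001]
K 2 [ 0.0031 -0.8392 -0.0002]
K 1 [ 0.0028 -1.255  -0.0003]
turn -0.0030617874095911213
```

View pics/wrist1.png

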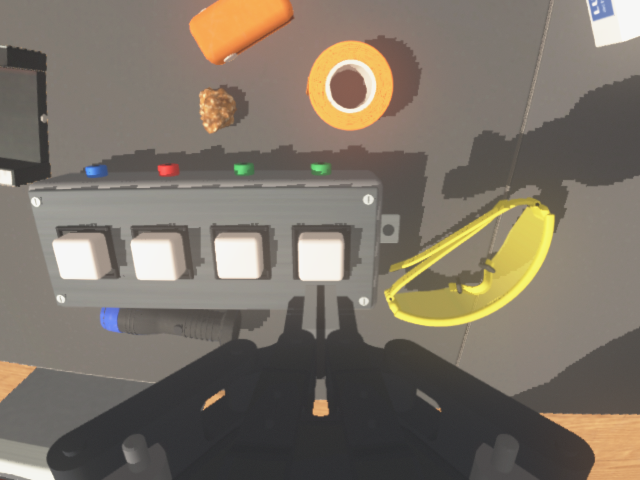

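View pics/scene1c.png

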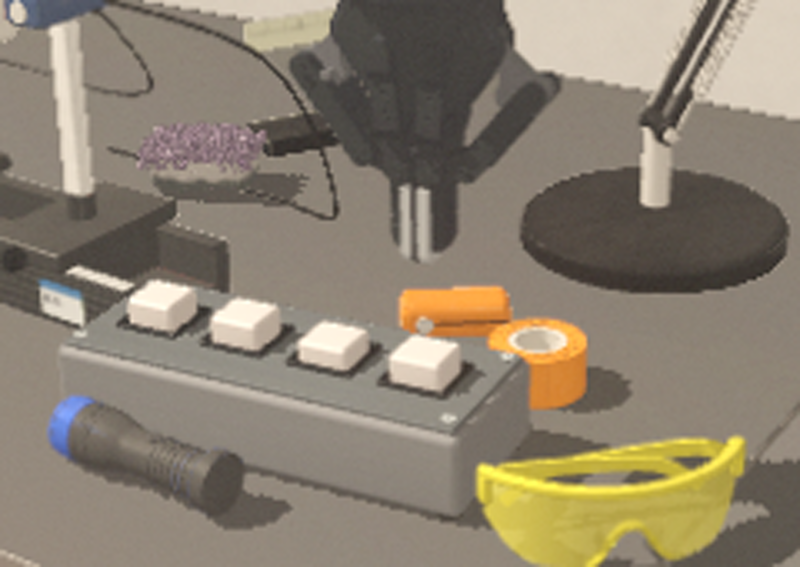

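The crop suggests the third key from the left, at about (333,345), stands lower; I'll confirm that by tapping. First I'll check the lateral positions with the wrist camera.

```bash
python3 - <<'E'
from h import *
i=cv2.imread("pics/wrist1.png")
m=(i.min(2)>180).astype(np.uint8)
n,l,s,c=cv2.connectedComponentsWithStats(m)
for k in range(1,n):
    x,y=c[k]
    if s[k][4]>300 and 200<y<300: print(c[k],s[k],ray("wrist",c[k],.065))
cal=optics.calibration("wrist");print(cal["pose"][:3,3])
# predicted pixel of TCP tip
P=np.array([.4662,-.3239,.112]);q=cal["pose"][:3,:3].T@(P-cal["pose"][:3,3]);print(cv2.projectPoints(np.array([[q[0],-q[1],-q[2]]]),np.zeros(3),np.zeros(3),cal["camera_matrix"],cal["dist"])[0])
E
```

```text
[236.5081571  257.44833837] [ 215  238   44   40 1655] [[ 0.46456247 -0.27414969  0.065     ]]
[ 74.74343434 259.10976431] [  52  240   46   40 1485] [[ 0.45193334 -0.17393237  0.065     ]]
[152.9845297  259.49257426] [ 130  240   46   41 1616] [[ 0.45750773 -0.22373467  0.065     ]]
[319.82566723 259.82169222] [ 298  240   44   41 1761] [[ 0.46848263 -0.32335001  0.065     ]]
[ 0.54884799 -0.314017    0.25717303]
[[[320.69822786 303.44959739]]]
```

>>> {"api": "step_arm", "payload": {
  "motion": [
    [[0.01,-0.005,0.15],0,1],
    [[0.01,-0.005,0.27],0,1],
    [[0.01,-0.005,0.35],0,1],
    [[0.01,-0.005,0.35],0,1],
    [[0.01,-0.005,0.35],0,1],
    [[0.01,-0.005,0.35],0,1]
  ]
}}

```text
time: 2.62
position: [0.4688, -0.3217, 0.0847]
eef_rot: [0.001, 0.998, 0.056, 0.001]
contact_force: [0.1, 0.2, 0.2]
gripper_width: -0.0003
```

>>> {"api": "step_arm", "payload": {
  "motion": [
    [[0,0,0.01],0,1],
    [[0,0,0.02],0,1],
    [[0,0,0.025],0,1],
    [[0,0,0.025],0,1]
  ]
}}

```text
time: 2.95
position: [0.4682, -0.3211, 0.0804]
eef_rot: [0.0, 0.998, 0.056, 0.0]
contact_force: [0.2, 0.3, 0.4]
gripper_width: -0.0003
```

```bash
python3 st.py
```

```text
2.95 [ 0.4682 -0.3211  0.0804] [0.2451 0.3217 0.4395] -0.00027757550088720304 
 [[ 0.9936  0.1127  0.    ]
 [ 0.1127 -0.9936 -0.    ]
 [ 0.      0.     -1.    ]]
K 4 [-0.0145  0.0123 -0.    ]
K 3 [-0.0171 -0.4014 -0.    ]
K 2 [-0.0135 -0.8179 -0.    ]
K 1 [-0.0125 -1.2337 -0.    ]
turn 0.0008916365003862951
```

>>> {"api": "step_arm", "payload": {
  "motion": [
    [[0,0.01,0.008],0,1],
    [[0,0.01,0.008],0,1],
    [[0,0.01,0.008],0,1]
  ]
}}

```text
time: 3.2
position: [0.4682, -0.3224, 0.0793]
eef_rot: [-0.0, 0.998, 0.056, -0.0]
contact_force: [0.2, -0.4, -0.1]
gripper_width: 0.0001
```

>>> {"api": "step_arm", "payload": {
  "motion": [
    [[0,0,0.008],0,1],
    [[0,0,0.008],0,1],
    [[0,0,0.008],0,1]
  ]
}}

```text
time: 3.45
position: [0.4683, -0.3224, 0.0785]
eef_rot: [0.0, 0.998, 0.056, 0.0]
contact_force: [-0.7, -0.0, 1.9]
gripper_width: 0.0002
```

>>> {"api": "step_arm", "payload": {
  "motion": [
    [[0,0,0.008],0,1],
    [[0,0,0.008],0,1],
    [[0,0,0.008],0,1]
  ]
}}

```text
time: 3.7
position: [0.4683, -0.3224, 0.0775]
eef_rot: [0.0, 0.998, 0.056, 0.0]
contact_force: [-1.1, 0.1, 2.4]
gripper_width: -0.0003
```

K4 makes contact at 65 mm and gives with a spring-like force, so it is free. Next I'll lift and test K3.

>>> {"api": "step_arm", "payload": {
  "motion": [
    [[0,0,-0.06],0,1],
    [[0,0,-0.12],0,1],
    [[-0.002,-0.2,-0.12],0,1],
    [[-0.002,-0.414,-0.12],0,1],
    [[-0.002,-0.414,-0.1],0,1],
    [[-0.002,-0.414,-0.05],0,1],
    [[-0.002,-0.414,-0.016],0,1],
    [[-0.002,-0.414,-0.016],0,1],
    [[-0.002,-0.414,-0.016],0,1]
  ]
}}

```text
time: 4.45
position: [0.4621, -0.2738, 0.079]
eef_rot: [-0.0, 0.998, 0.056, -0.0]
contact_force: [0.5, 0.2, 0.6]
gripper_width: 0.0001
```

>>> {"api": "step_arm", "payload": {
  "motion": [
    [[0,0,0.008],0,1],
    [[0,0,0.008],0,1],
    [[0,0,0.008],0,1]
  ]
}}

```text
time: 4.7
position: [0.4625, -0.2733, 0.0784]
eef_rot: [-0.0, 0.998, 0.056, 0.0]
contact_force: [0.3, 0.3, -0.2]
gripper_width: 0.0002
```

>>> {"api": "step_arm", "payload": {
  "motion": [
    [[0,0,0.008],0,1],
    [[0,0,0.008],0,1],
    [[0,0,0.008],0,1]
  ]
}}

```text
time: 4.95
position: [0.4624, -0.273, 0.0774]
eef_rot: [-0.0, 0.998, 0.056, -0.0]
contact_force: [-1.0, -0.2, 0.3]
gripper_width: -0.0001
```

>>> {"api": "step_arm", "payload": {
  "motion": [
    [[0,0,0.008],0,1],
    [[0,0,0.008],0,1],
    [[0,0,0.008],0,1]
  ]
}}

```text
time: 5.2
position: [0.4624, -0.273, 0.0764]
eef_rot: [-0.0, 0.998, 0.056, -0.0]
contact_force: [-0.5, 0.0, 0.2]
gripper_width: 0.0
```

>>> {"api": "step_arm", "payload": {
  "motion": [
    [[0,0,0.008],0,1],
    [[0,0,0.008],0,1],
    [[0,0,0.008],0,1]
  ]
}}

```text
time: 5.45
position: [0.4625, -0.273, 0.0757]
eef_rot: [0.0, 0.998, 0.056, 0.0]
contact_force: [-0.4, 0.3, 4.4]
gripper_width: -0.0002
```

K3 had no contact until 62 mm and then stood firm at 4.4 N, so it is the latched key. I'll press it further in small steps.

>>> {"api": "step_arm", "payload": {
  "motion": [
    [[0,0,0.008],0,1],
    [[0,0,0.008],0,1],
    [[0,0,0.008],0,1]
  ]
}}

```text
time: 5.7
position: [0.4625, -0.273, 0.0747]
eef_rot: [0.0, 0.998, 0.056, 0.0]
contact_force: [-1.6, 0.8, 5.4]
gripper_width: -0.0
```

>>> {"api": "step_arm", "payload": {
  "motion": [
    [[0,0,0.006],0,1],
    [[0,0,0.006],0,1],
    [[0,0,0.006],0,1]
  ]
}}

```text
time: 5.95
position: [0.4625, -0.273, 0.074]
eef_rot: [0.0, 0.998, 0.056, 0.0]
contact_force: [-0.4, 0.6, 4.9]
gripper_width: -0.0001
```

>>> {"api": "step_arm", "payload": {
  "motion": [
    [[0,0,0.004],0,1],
    [[0,0,0.004],0,1],
    [[0,0,0.004],0,1]
  ]
}}

```text
time: 6.2
position: [0.4626, -0.273, 0.0736]
eef_rot: [0.0, 0.998, 0.056, 0.0]
contact_force: [-0.6, -0.7, 6.1]
gripper_width: 0.0003
```

>>> {"api": "step_arm", "payload": {
  "motion": [
    [[0,0,0.004],0,1],
    [[0,0,0.004],0,1],
    [[0,0,0.004],0,1]
  ]
}}

```text
time: 6.45
position: [0.4625, -0.273, 0.0731]
eef_rot: [0.0, 0.998, 0.056, 0.0]
contact_force: [-2.4, 1.2, 5.9]
gripper_width: 0.0002
```

>>> {"api": "step_arm", "payload": {
  "motion": [
    [[0,0,-0.015],0,1],
    [[0,0,-0.033],0,1],
    [[0,0,-0.033],0,1],
    [[0,0,-0.033],0,1]
  ]
}}

```text
time: 6.78
position: [0.4626, -0.273, 0.0769]
eef_rot: [0.0, 0.998, 0.056, 0.0]
contact_force: [0.5, -0.2, 2.9]
gripper_width: -0.0003
```

>>> {"api": "step_arm", "payload": {
  "motion": [
    [[0,0,0],0,1],
    [[0,0,0],0,1]
  ]
}}

```text
time: 6.95
position: [0.4626, -0.2731, 0.0768]
eef_rot: [0.0, 0.998, 0.056, 0.0]
contact_force: [0.5, 0.7, 2.6]
gripper_width: -0.0002
```

At 63 mm the key now pushes back with about 2.8 N, where before it gave nothing, so it has let go. I'll retreat and look.

>>> {"api": "step_arm", "payload": {
  "motion": [
    [[0,0,-0.1],0,1],
    [[0,0,-0.3],0,1],
    [[0,0,-0.6],0,1],
    [[0,0,-0.9],0,1],
    [[0,0,-0.9],0,1],
    [[0,0,-0.9],0,1],
    [[0,0,-0.9],0,1]
  ]
}}

```text
time: 7.53
position: [0.4622, -0.2729, 0.1849]
eef_rot: [0.0, 0.998, 0.056, -0.0]
contact_force: [-0.2, 0.5, 0.3]
gripper_width: -0.0002
```

```bash
python3 st.py|head -1; python3 - <<'E'
from h import *
for n in ["wrist","scene"]:
    p,d=optics.camera(n); cv2.imwrite(f"pics/{n}2.png",p[:,:,::-1])
    if n=="scene": cv2.imwrite("pics/scene2c.png",cv2.resize(p[130:300,200:440,::-1],(800,567),interpolation=cv2.INTER_CUBIC))
E
```

```text
7.5333 [ 0.4622 -0.2729  0.1849] [-0.1624  0.461   0.272 ] -0.0002450162507526259
```

View pics/scene2c.png

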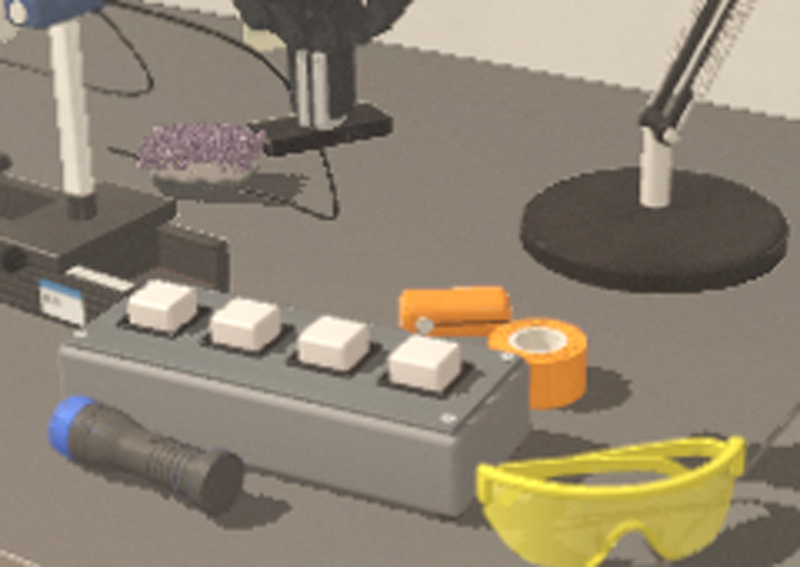

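The third key, now at about (334,342), has risen level with the others, and all four look equally high. The torch, glasses and tape are unmoved, and the arm is clear.

```bash
python3 -c "
from plant import hand_in
print(hand_in())"
```

```text
the job is handed in; nothing more can be done
None
```

The latched key has let go, and I handed the job in at about 7.6 s with the arm clear of everything. It was the third key from the left in the top and scene views, at about (0.462, -0.273).

- **Finding it:** I tapped the rightmost key first. It met the finger at 65 mm and gave softly (1.9 N, then 2.4 N), so it was free. The third key gave no contact until 62 mm and then stood firm at 4.4 N.
- **Pressing it:** I pushed it about 2.9 mm below its latched height, with a peak reading of about 6 N. Afterwards it pushed back with 2.6 to 2.9 N at 63 mm, where before there had been no contact.
- **Last look:** In the final scene picture all four keys look level, and the torch, glasses and tape are where they were. The stone was out of that crop, and the tool worked only above the box.

I did not tap the two left keys; I judged them up from the pictures, since only one key was said to be latched. None of my checks disagreed.

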